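# Open the beam guard of the laser marking station and hold its gate wide

## Task

The shaft in the marking station's rotary chuck is finished and a colleague wants to reach in for it. Release the beam guard's gate: first squeeze the red lock catch fully against its black post and leave it withdrawn, then, while the gate is still shut, squeeze the gate's blue latch catch against the black handle and swing the gate towards you past the stiff spot in its hinge until it stands wide open, about square to the front. The gate closes by itself, so finish while still holding it steady and wide open by the squeezed handle, and do not knock or shift anything else on the bench.

Things in the scene. Friction and masses are not known exactly. Their poses are not given: they have to be found in the camera images.
- guard: beam guard, fixed: open-topped pen of 30 mm aluminium profile with green windows, 435 wide (y), 250 deep (x), 200 high. Origin on the bench in the middle of its front; x into the guard, y to its left seen from the robot. Front from left to right: hinge post, gate (y 168 to -36), latch post (y -42 to -72), fixed window, end post. Rail and post tops at 200. Chuck and shaft inside are under 150
- gate_hinge (a point): vertical hinge axis of the gate, at rail height (200 above the bench), on the guard's x = 0, y = +180. On top of it a brass cam runs against a sprung ball (the stiff spot), up to 20 above the rail
- gate (a joint): gate angle, rad: 0 shut, grows as its free end swings towards the robot (clockwise from above), stop at 1.57. A closer spring (0.2 to 0.3 N m) always pushes it shut; the stiff spot at 0.65 to 1.05 adds up to 0.5 N m (5 N at the handle in all); let go beyond it, the gate falls back and parks at about 1.0. Wide open: over 1.3. Gate 30 thick, 216 long from the hinge; both bolts block it
- lock_post (a point): black fixed post of the lock catch on the fixed window's top rail: 16 thick (y), 26 deep (x), 50 tall. Origin at its foot's centre on the rail (200 above the bench), axes as the guard's. Its red tab stands on its +y side. Pair over the outer faces: y -8 to +48 with the tab out, -8 to +34 squeezed. A bolt 12 above the rail joins tab and gate; otherwise the rail is free 28 mm beside the pair
- lock_tab (a point): centre of the red lock tab's top, 50 above the rail; tab 14 thick (along the guard's y), 26 deep, moves with the tab
- lock (a joint): travel of the red tab towards lock_post, m: 0 out (bolt in the gate's staple), 0.014 fully withdrawn (stop). Slides with 4 N of friction and stays where it is left; starts at 0 to 0.003; frees the gate from 0.011
- gate_handle (a point): black handle post on the gate's top rail, turns with the gate: 16 thick (y), 26 deep (x), 50 tall. Origin at its foot's centre on the rail, 118 from the hinge; axes as the guard's when shut; +y looks to the hinge. Its blue tab stands on its -y side. Pair over the outer faces: y +8 to -48 with the tab out, +8 to -34 squeezed. A bolt 12 above the rail runs from the tab to the latch post
- latch_tab (a point): centre of the blue latch tab's top, 50 above the rail; tab 14 thick (along the gate), 26 deep, moves with the tab
- latch (a joint): travel of the blue tab towards gate_handle, m: 0 out (bolt behind the keeper on the latch post), 0.014 fully squeezed (stop). A spring pushes it out, 4.5 N at 0 to 9 N at 0.014: keep it squeezed while the gate leaves its frame; frees the gate from 0.011
- solvent: bystander: white solvent bottle, 76 diameter, 185 tall, origin at the centre of its underside; stands left of the guard
- ink: bystander: small pink bottle, 48 diameter, 105 tall, origin at the centre of its underside; stands in front of the guard's right part
- plates: bystander: stack of black plates, 75 x 120 x 30 tall, origin at the centre of its underside; in front of the guard's right part
- gloves: bystander: teal glove box, 120 x 220 x 75 tall, origin at the centre of its underside; on the left of the bench
- phone: bystander: black phone lying flat, 72 x 150 x 9, origin at the centre of its underside; on the right of the bench
- tray: bystander: grey divided tray, 180 x 150 x 45 tall, origin at the centre of its underside; right of the guard
- driver: bystander: screwdriver lying on the right of the bench, origin at its middle on the bench

How it is judged (in metres and radians):
On the way, in this order (a step that is already met when the one before it is completed fails the run):
1. the red lock tab is squeezed fully against its post, the gate still shut (value of joint lock above 0.0115 m and contact force between the fingers and lock_post above 2 N and value of joint gate below 0.05 rad), for 0.1 s.
2. the blue latch tab is squeezed against the gate's handle, the gate still shut (value of joint latch above 0.01 m and contact force between the fingers and gate_handle above 2 N and value of joint gate below 0.1 rad and value of joint lock above 0.0105 m), for 0.1 s.
3. the gate is past the stiff spot of its hinge (value of joint gate above 1.12 rad), for 0.1 s.
At the end, for the whole second after the job is handed in: the gate stands at more than 1.3 rad (75 degrees), moving slower than 0.1 rad/s, the fingers press on its handle with more than 3 N and keep its latch tab squeezed by more than 8 mm, and the lock tab is still withdrawn by more than 10.5 mm (value of joint gate above 1.3 rad and velocity of joint gate between -0.1 and 0.1 rad/s and value of joint latch above 0.008 m and contact force between the fingers and gate_handle above 3 N and value of joint lock above 0.0105 m); the arm keeps its last pose, push and grip.
It fails at once if a bystander (bottle, plates, glove box, phone, tray or screwdriver) is shifted by more than 20 mm (distance of any of solvent, ink, plates, gloves, phone, tray, driver from where it was at the start of the episode above 0.02 m).
It fails at once if one of the two bottles is tipped by more than 0.3 rad (angle between any of solvent, ink's own z axis and vertical above 0.3 rad).
It also fails if it takes over 45 s, if anything falls off the work surface, if the arm or the gripper's body presses on something with over 40 N, if the wrist force passes 120 N, or if a joint passes its speed limit or range.

## Robot

A 6-joint arm with a two-finger parallel gripper is mounted at the origin on the work surface. World frame = base frame: x ahead of the robot, y to its left, z up, the work surface at z = 0. Lengths are in m, angles in degrees, forces in N, time in s.
With the tool pointing down it reaches from about 0.375 to 0.9 m from the base axis. Payload 3.1 kg.
Tool frame: the origin (TCP) lies on the centre line of the jaws, within the pads' length; the fingertips stand 25 mm ahead of it and the grasp point (between the pads) lies 6 mm ahead of it; z points along the fingers, y is the line along which they close (so a half turn about z gives the same grasp; the last joint's range is limited). The gripper opens to 87 mm and grips with 3 to 60 N. Pads are 19 mm wide; open, the fingers measure 117 mm over their backs; the gripper's body (75 mm by 190 mm) begins 51 mm behind the grasp point.
Start: joints at [-77.493, 30.224, 82.088, -0, 67.689, -10.227], TCP at [0.242, -0.576, 0.22] pointing down, gripper open.
Joint ranges: [-176.69, 176.69], [-43.24, 126.21], [12.49, 139.97], [-82, 262], [0, 151.66], [-163.58, 163.58]. Speed limits (degrees/s): [159.86, 159.86, 180, 180, 180, 180].

## Interface

Orientations are given as a 3x3 rotation matrix whose columns are the frame's x, y, z axes.
In Python, from rig import read_state, capture, camera_params, hand_in gives the robot as it stands.
- The arm moves only by the tool apply_moves, never from a script. Its argument "rows" is a list of rows, each an object of numbers: "x", "y", "z": the shift along the tool's x, y, z in mm; "rx", "ry", "rz": the turn, a rotation vector about the tool's x, y, z in units of 6 degrees (1.0 is 6 degrees); "claw": the closure in counts, from 0 (fully open) to 255 (shut). A call has 1 to 10 rows; each row is the pose to reach, as a shift and turn from the pose commanded when the call began, along the tool's axes at that moment; what a row does not reach only later rows make up. A row lasts 1/8 s, in which the tool goes at most 62.5 mm and 10.7 degrees, less where a joint would pass 70% of its speed; a pose out of reach is approached as far as the arm can. A call with a gripper value outside its range is refused whole. The fingers move at their own pace and stop on an object; the grip force is fixed at half the most. Time passes only in rows, so rows that repeat a pose let the fingers close. It gives the time, the measured TCP pose, the force, the opening and the grip force at its end, in the units of the state.
- read_state(): the state, without advancing time (a new reading comes with each control period).
- capture(name): name is "side" or "top" or "wrist"; returns (picture, depth): 384x512x3 uint8, red, green, blue; 384x512 float32, m along the optical axis (not along the pixel's ray), 0 where there is no reading.
- camera_params(name): a dict with "fx", "fy", "cx", "cy" (pixels), "D" ([k1, k2, p1, p2, k3] as OpenCV has them; the pictures are not rectified), "xyz" and "orientation" of the camera in the world. Camera axes: x right, y up, looking along -z (the intrinsics and any distortion apply to the point x, -y, -z); pixel columns grow to the right and rows downward; lengths in m; the calibration is good to about 2 mm. A picture is of the moment at which its call begins: read the wrist's pose just before it. camera_params takes no time and is no camera call; for the wrist camera it gives the pose at the moment of the call.
- hand_in(): hands the job in; it is judged then, once.
The state is a dict: "time_s": time; "joint_positions": joint angles; "qvel": joint speeds; "tau": joint torques, N m; "position": TCP position; "tcp_rot": TCP orientation; "force": force on the tool from outside, world axes, zero at the start; "moment": the same for the moment, N m; "opening": opening from 0.0 (shut) to 1.0 (fully open); "grasp_force": force on a finger pad.
Only numpy, scipy, OpenCV 4.12 (cv2) and the standard library are available. Lean on these libraries where they do the work, as an engineer would, in place of code of your own. Each camera call takes 0.05 s, during which the arm holds its last target. There are 200 camera calls.

## Working session

There is one attempt and no reset: what is moved stays moved. The work goes in short steps, Python scripts to look and compute and a tool call to move; the robot and the scene stay as the last step left them, time stands still between calls to the robot, and variables do not carry over. Pictures are saved under pics/ and viewed, at most 10 in all, crops included, and the job is handed in when it is done.

Besides the shell and the picture viewer there is one more tool, called after "Emit:" by a JSON object that holds its "api" and its "payload", one argument or row to a line. apply_moves: Moves the arm, as the interface text tells. Its arguments: {"type":"object","properties":{"rows":{"type":"array"}},"required":["rows"]}

```bash
ls; mkdir -p pics; python3 - <<'E'
from rig import *
import cv2,numpy as np
print(read_state())
for n in("top","side"):
    p,d=capture(n); cv2.imwrite(f"pics/{n}0.png",p[:,:,::-1]); np.savez(f"{n}0.npz",p=p,d=d); print(camera_params(n))
a=cv2.imread("pics/top0.png");b=cv2.imread("pics/side0.png")
cv2.imwrite("pics/both0.png",cv2.resize(np.vstack([a,b]),(800,1200))[:, :]) 
E
```

```text
pics
{'time_s': 0.0, 'joint_positions': array([-7.74940384e+01,  3.02778457e+01,  8.21576759e+01, -1.11217526e-03,
        6.76895763e+01, -1.02256485e+01]), 'qvel': array([ 0.01006555, -0.05521717,  0.00391541, -0.10907365,  0.02679845,
       -0.13539868]), 'tau': array([-1.01734436e-04, -4.40047181e+01, -1.76591009e+01,  6.30972558e-02,
        5.82060940e-02, -1.68246243e-04]), 'position': array([ 0.24138223, -0.57569   ,  0.21907651]), 'tcp_rot': array([[ 9.22322280e-01,  3.86421236e-01, -4.90321454e-04],
       [ 3.86421370e-01, -9.22319900e-01,  2.12767744e-03],
       [ 3.69946510e-04, -2.15187499e-03, -9.99997616e-01]]), 'force': array([-0.47716467,  0.19756366,  0.27783725]), 'moment': array([-0.007959  ,  0.00546366, -0.00795421]), 'grasp_force': 0.0, 'opening': 0.9979502571036437}
{'fx': 349.3464464311426, 'fy': 349.3464464311426, 'cx': 254.0638206530662, 'cy': 189.0632869955891, 'D': array([-0.09919125,  0.        ,  0.        ,  0.        ,  0.        ]), 'xyz': array([0.35764065, 0.01355224, 1.16960316]), 'orientation': array([[-0.0067825 ,  0.99152002, -0.1297769 ],
       [-0.99980245, -0.00914868, -0.01764523],
       [-0.01868289,  0.12963159,  0.9913862 ]])}
{'fx': 385.16477003424, 'fy': 385.16477003424, 'cx': 258.92179268784986, 'cy': 193.30354086820543, 'D': array([-0.13139434,  0.        ,  0.        ,  0.        ,  0.        ]), 'xyz': array([-0.2096622 , -0.70046096,  0.76653711]), 'orientation': array([[ 0.73117672,  0.35147892, -0.58467356],
       [-0.68205198,  0.39376374, -0.61624282],
       [ 0.01362688,  0.84936016,  0.52763777]])}
```

View pics/top0.png

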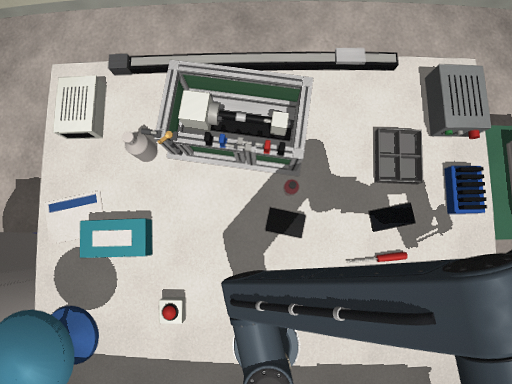

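View pics/side0.png

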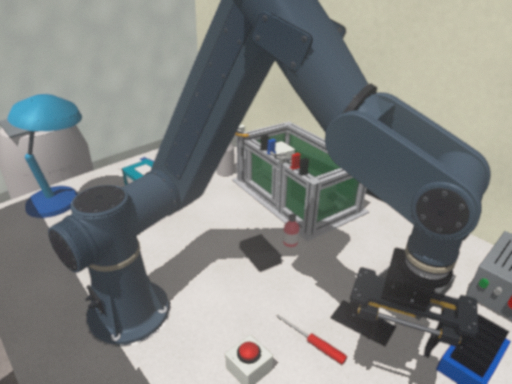

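The top view shows the guard with its front running from about (165,155) to (300,165). The brass hinge is at (165,136), the blue tab at (222,139) and the red tab at (267,146). The side view shows the red tab at (295,160) and the blue at (271,147).

```bash
cat > h.py <<'E'
import cv2,numpy as np
from rig import *
def rays(cp,uv):
    K=np.array([[cp['fx'],0,cp['cx']],[0,cp['fy'],cp['cy']],[0,0,1.]])
    q=cv2.undistortPoints(np.array(uv,float).reshape(-1,1,2),K,np.array(cp['D'])).reshape(-1,2)
    return np.c_[q[:,0],-q[:,1],-np.ones(len(q))]@np.array(cp['orientation']).T
def onplane(cp,uv,z):
    r=rays(cp,uv); o=np.array(cp['xyz']); return o+r*((z-o[2])/r[:,2])[:,None]
def cloud(cp,d):
    v,u=np.mgrid[:d.shape[0],:d.shape[1]]
    P=np.array(cp['xyz'])+rays(cp,np.c_[u.ravel(),v.ravel()])*d.reshape(-1,1)
    return P.reshape(*d.shape,3)
def masks(p):
    H=cv2.cvtColor(p,cv2.COLOR_RGB2HSV); h,s,v=[H[...,i].astype(int) for i in range(3)]
    return {'red':((h<8)|(h>172))&(s>150)&(v>70),'blue':(h>100)&(h<125)&(s>150)&(v>60),
            'black':v<55,'brass':(h>12)&(h<28)&(s>110)&(v>100)}
E
python3 - <<'E'
from h import *
for n,roi in(("top",(100,190,150,320)),("side",(110,185,220,330))):
    f=np.load(n+"0.npz");p,d=f['p'],f['d'];cp=camera_params(n);P=cloud(cp,d)
    for k,m in masks(p).items():
        mm=np.zeros_like(m);mm[roi[0]:roi[1],roi[2]:roi[3]]=m[roi[0]:roi[1],roi[2]:roi[3]]
        if k=='black': mm&=(P[...,2]>.22)&(P[...,2]<.27)
        N,L,S,C=cv2.connectedComponentsWithStats(mm.astype('uint8'))
        for i in range(1,N):
            if S[i,4]>=8: print(n,k,S[i],C[i].round(1),np.median(P[L==i],0).round(3),onplane(cp,[C[i]],.25).round(3))
f=np.load("top0.npz");P=cloud(camera_params("top"),f['d']);roi=P[50:200,140:330].reshape(-1,3)
t=roi[(abs(roi[:,2]-.2)<.006)]
r=cv2.minAreaRect((t[:,:2]*1000).astype(np.float32));print(len(t),r,cv2.boxPoints(r))
E
```

```text
top red [264 140   6  13  66] [266.7 146.4] [ 0.595 -0.006  0.247] [[ 0.594 -0.005  0.25 ]]
top blue [219 134   8  13  72] [222.1 139.9] [0.616 0.116 0.247] [[0.614 0.116 0.25 ]]
top black [204 132   8  12  76] [207.6 137.4] [0.623 0.157 0.248] [[0.621 0.156 0.25 ]]
top black [279 142   6  12  59] [281.5 147.7] [ 0.59  -0.046  0.248] [[ 0.59  -0.045  0.25 ]]
top brass [158 131  15  13  83] [165.7 136.7] [0.638 0.282 0.21 ] [[0.625 0.272 0.25 ]]
side red [292 153   8  15  63] [294.9 159.8] [ 0.594 -0.01   0.238] [[ 0.571 -0.03   0.25 ]]
side blue [269 140   5   2   8] [271.  140.5] [0.617 0.117 0.249] [[0.616 0.116 0.25 ]]
side black [301 161   7   9  29] [304.2 165.2] [ 0.591 -0.052  0.233] [[ 0.566 -0.072  0.25 ]]
side brass [236 133  12   4  29] [241.8 134.5] [0.635 0.284 0.212] [[0.576 0.217 0.25 ]]
3769 ((722.837890625, 88.32786560058594), (436.2502746582031, 262.8468017578125), 81.90119171142578) [[ 561.9956  -109.10681]
 [ 822.22095 -146.13684]
 [ 883.6802   285.76254]
 [ 623.45483  322.79257]]
```

Emit:
{"api": "apply_moves", "payload": {
  "rows": [
    {"z": -60, "claw": 44},
    {"z": -120, "claw": 44},
    {"x": 60, "y": -40, "z": -150, "rz": -1.7, "claw": 44},
    {"x": 115, "y": -80, "z": -150, "rz": -3.4, "claw": 44},
    {"x": 165, "y": -115, "z": -150, "rz": -5.1, "claw": 44},
    {"x": 215, "y": -150, "z": -150, "rz": -6.8, "claw": 44},
    {"x": 265, "y": -185, "z": -150, "rz": -8.5, "claw": 44},
    {"x": 315, "y": -220, "z": -150, "rz": -10.2, "claw": 44},
    {"x": 365, "y": -255, "z": -150, "rz": -11.9, "claw": 44},
    {"x": 415, "y": -290, "z": -150, "rz": -13.6, "claw": 44}
  ]
}}

```text
validation failed for argument at $.ro...
```

```bash
cat >> h.py <<'E'
def plan(xyz,yaw):
    "shift (mm) and rz (6deg units) in tool axes to a tool-down pose whose tool x axis has this world yaw (deg)"
    from scipy.spatial.transform import Rotation as R
    s=read_state();T=np.array(s['tcp_rot'])
    c,si=np.cos(np.radians(yaw)),np.sin(np.radians(yaw))
    G=np.array([[c,si,0],[si,-c,0],[0,0,-1]])
    print('pos',s['position'].round(4),'t',s['time_s'],'F',s['force'].round(1),'open',s['opening'],'q',np.round(s['joint_positions'],1))
    print('shift',(T.T@(np.array(xyz)-s['position'])*1000).round(1),'rot',(np.degrees(R.from_matrix(T.T@G).as_rotvec())/6).round(2))
E
python3 -c "
from h import *
plan([.592,-.028,.37],171.8)"
```

```text
pos [ 0.2414 -0.5758  0.2192] t 0.1 F [ 0.7 -0.3 -0.9] open 0.996592756081477 q [-77.5  30.3  82.1  -0.   67.7 -10.2]
shift [ 535.1 -370.  -149.9] rot [ -0.    -0.03 -24.84]
```

Emit:
{"api": "apply_moves", "payload": {
  "rows": [
    {"x": 0, "y": 0, "z": -60, "rx": 0, "ry": 0, "rz": 0, "claw": 44},
    {"x": 0, "y": 0, "z": -120, "rx": 0, "ry": 0, "rz": 0, "claw": 44},
    {"x": 60, "y": -40, "z": -150, "rx": 0, "ry": 0, "rz": -1.7, "claw": 44},
    {"x": 115, "y": -80, "z": -150, "rx": 0, "ry": 0, "rz": -3.4, "claw": 44},
    {"x": 165, "y": -115, "z": -150, "rx": 0, "ry": 0, "rz": -5.1, "claw": 44},
    {"x": 215, "y": -150, "z": -150, "rx": 0, "ry": 0, "rz": -6.8, "claw": 44},
    {"x": 265, "y": -185, "z": -150, "rx": 0, "ry": 0, "rz": -8.5, "claw": 44},
    {"x": 315, "y": -220, "z": -150, "rx": 0, "ry": 0, "rz": -10.2, "claw": 44},
    {"x": 365, "y": -255, "z": -150, "rx": 0, "ry": 0, "rz": -11.9, "claw": 44},
    {"x": 415, "y": -290, "z": -150, "rx": 0, "ry": 0, "rz": -13.6, "claw": 44}
  ]
}}

```text
time_s: 1.35
position: [0.5068, -0.1562, 0.3698]
tcp_rot: [[-0.253, 0.967, -0.0], [0.967, 0.253, 0.0], [0.0, -0.0, -1.0]]
force: [0.1, -0.9, 0.3]
opening: 0.827
grasp_force: 0.0
```

```bash
python3 -c "
from h import *
plan([.592,-.028,.37],171.8)"
```

```text
pos [ 0.5068 -0.1562  0.3698] t 1.35 F [ 0.1 -0.9  0.3] open 0.8265727757865227 q [-29.2  14.4  83.4  -0.   82.2 -43.9]
shift [102.4 114.8  -0.3] rot [ -0.    -0.   -11.19]
```

Emit:
{"api": "apply_moves", "payload": {
  "rows": [
    {"x": 15, "y": 16, "z": 0, "rx": 0, "ry": 0, "rz": -1.7, "claw": 44},
    {"x": 30, "y": 32, "z": 0, "rx": 0, "ry": 0, "rz": -3.4, "claw": 44},
    {"x": 45, "y": 50, "z": 0, "rx": 0, "ry": 0, "rz": -5.1, "claw": 44},
    {"x": 60, "y": 66, "z": 0, "rx": 0, "ry": 0, "rz": -6.8, "claw": 44},
    {"x": 75, "y": 83, "z": 0, "rx": 0, "ry": 0, "rz": -8.5, "claw": 44},
    {"x": 90, "y": 100, "z": 0, "rx": 0, "ry": 0, "rz": -10.2, "claw": 44},
    {"x": 102, "y": 115, "z": 0, "rx": 0, "ry": 0, "rz": -11.2, "claw": 44},
    {"x": 102, "y": 115, "z": 0, "rx": 0, "ry": 0, "rz": -11.2, "claw": 44},
    {"x": 102, "y": 115, "z": 0, "rx": 0, "ry": 0, "rz": -11.2, "claw": 44}
  ]
}}

```text
time_s: 2.48
position: [0.5918, -0.0312, 0.3697]
tcp_rot: [[-0.989, 0.149, -0.001], [0.149, 0.989, -0.0], [0.001, -0.0, -1.0]]
force: [0.3, -0.1, 0.3]
opening: 0.824
grasp_force: 0.0
```

```bash
python3 - <<'E'
from h import *
plan([.592,-.028,.37],171.8)
cp=camera_params("wrist");p,d=capture("wrist");cv2.imwrite("pics/w1.png",p[:,:,::-1])
P=cloud(cp,d);print(cp['xyz'],cp['orientation'].round(3))
for k,m in masks(p).items():
    mm=m.copy()
    if k!='brass': mm&=(P[...,2]>.23)&(P[...,2]<.262)
    N,L,S,C=cv2.connectedComponentsWithStats(mm.astype('uint8'))
    for i in range(1,N):
        if S[i,4]>=80:
            uv=np.argwhere(L==i)[:,::-1];r=cv2.minAreaRect(onplane(cp,uv,.25)[:,:2].astype(np.float32)*1000)
            print(k,S[i],np.median(P[L==i],0).round(3),np.round(r[0],1),np.round(r[1],1),round(r[2],1))
E
```

```text
pos [ 0.5918 -0.0312  0.3697] t 2.475 F [ 0.3 -0.1  0.3] open 0.8244430659615153 q [-13.8  20.2  75.   -0.   85.  -95.2]
shift [ 0.3  3.2 -0.3] rot [-0.   -0.01 -0.06]
[ 0.51223244 -0.01868051  0.53428055] [[ 0.151 -0.946 -0.287]
 [ 0.989  0.145  0.043]
 [ 0.    -0.291  0.957]]
red [277 176  15  29 405] [ 0.599 -0.006  0.249] [598.9  -5.7] [13.7 28.6] 82.4
blue [394 177  23  28 501] [0.619 0.115 0.249] [617.7 113.9] [22.3 27.9] 80.8
black [236 175  16  30 448] [ 0.593 -0.045  0.249] [592.5 -44.7] [14.8 29.5] 81.0
black [430 177  27  29 611] [0.625 0.154 0.248] [624.1 152.2] [27.  29.5] 81.6
```

View pics/w1.png

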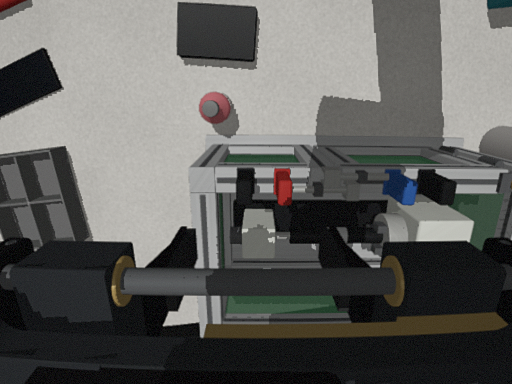

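The wrist view shows the lock post at (245,188), red tab at (284,186), blue tab at (405,187) and gate handle at (440,187). Next I go down part-way over the lock pair.

Emit:
{"api": "apply_moves", "payload": {
  "rows": [
    {"x": -5, "y": 2, "z": 40, "rx": 0, "ry": 0, "rz": -0.1, "claw": 44},
    {"x": -5, "y": 2, "z": 80, "rx": 0, "ry": 0, "rz": -0.1, "claw": 44},
    {"x": -5, "y": 2, "z": 80, "rx": 0, "ry": 0, "rz": -0.1, "claw": 44},
    {"x": -5, "y": 2, "z": 80, "rx": 0, "ry": 0, "rz": -0.1, "claw": 44}
  ]
}}

```text
time_s: 3.02
position: [0.5984, -0.0303, 0.2916]
tcp_rot: [[-0.99, 0.138, 0.002], [0.138, 0.99, -0.001], [-0.002, -0.0, -1.0]]
force: [0.2, -0.7, 0.1]
opening: 0.83
grasp_force: 0.0
```

```bash
python3 - <<'E'
from h import *
plan([.597,-.027,.249],171.8)
p,d=capture("wrist");cv2.imwrite("pics/w2.png",p[:,:,::-1])
E
```

```text
pos [ 0.5984 -0.0303  0.2916] t 3.025 F [ 0.2 -0.7  0.1] open 0.8303839725988911 q [-13.6  24.   81.   -0.   74.8 -95.6]
shift [ 1.9  3.  42.6] rot [-0.    0.02  0.05]
```

View pics/w2.png

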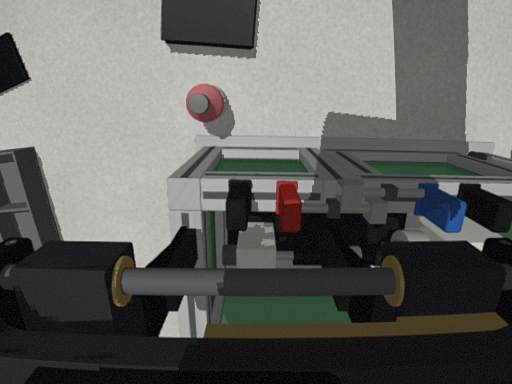

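The post at (238,203) and red tab (288,206) lie centred between the jaws, with the latch-post parts right of (340,195). Next I descend.

Emit:
{"api": "apply_moves", "payload": {
  "rows": [
    {"x": 2, "y": 3, "z": 14, "rx": 0, "ry": 0, "rz": 0, "claw": 44},
    {"x": 2, "y": 3, "z": 28, "rx": 0, "ry": 0, "rz": 0, "claw": 44},
    {"x": 2, "y": 3, "z": 42, "rx": 0, "ry": 0, "rz": 0, "claw": 44},
    {"x": 2, "y": 3, "z": 42, "rx": 0, "ry": 0, "rz": 0, "claw": 44}
  ]
}}

```text
time_s: 3.58
position: [0.5949, -0.026, 0.2461]
tcp_rot: [[-0.991, 0.137, -0.004], [0.137, 0.991, 0.001], [0.004, 0.0, -1.0]]
force: [0.1, 0.6, 1.1]
opening: 0.828
grasp_force: 0.0
```

Emit:
{"api": "apply_moves", "payload": {
  "rows": [
    {"x": 0, "y": -4, "z": -2, "rx": 0, "ry": 0, "rz": 0, "claw": 70},
    {"x": 0, "y": -5, "z": -2, "rx": 0, "ry": 0, "rz": 0, "claw": 100},
    {"x": 0, "y": -5, "z": -2, "rx": 0, "ry": 0, "rz": 0, "claw": 130},
    {"x": 0, "y": -5, "z": -2, "rx": 0, "ry": 0, "rz": 0, "claw": 160},
    {"x": 0, "y": -5, "z": -2, "rx": 0, "ry": 0, "rz": 0, "claw": 180},
    {"x": 0, "y": -5, "z": -2, "rx": 0, "ry": 0, "rz": 0, "claw": 180},
    {"x": 0, "y": -5, "z": -2, "rx": 0, "ry": 0, "rz": 0, "claw": 180},
    {"x": 0, "y": -5, "z": -2, "rx": 0, "ry": 0, "rz": 0, "claw": 180}
  ]
}}

```text
time_s: 4.58
position: [0.5954, -0.0312, 0.25]
tcp_rot: [[-0.991, 0.137, -0.0], [0.137, 0.991, 0.0], [0.0, -0.0, -1.0]]
force: [-0.1, 0.5, -0.2]
opening: 0.294
grasp_force: 0.0
```

```bash
python3 - <<'E'
from h import *
a=capture("wrist")[0];b,d=capture("side");t,_=capture("top")
m=np.hstack([b[110:210,220:380].repeat(2,0).repeat(2,1),t[90:190,150:310].repeat(2,0).repeat(2,1)])
cv2.imwrite("pics/w3.png",np.vstack([cv2.resize(a,(512,384)), m[:, :512][:200]])[:,:,::-1]) if 0 else cv2.imwrite("pics/w3.png",np.vstack([np.hstack([a,np.zeros((384,128,3),'uint8')]),m])[:,:,::-1])
print(read_state()['opening'],read_state()['force'])
E
```

```text
0.2930221939528393 [ 0.008496   -0.55093182  0.29826703]
```

View pics/w3.png

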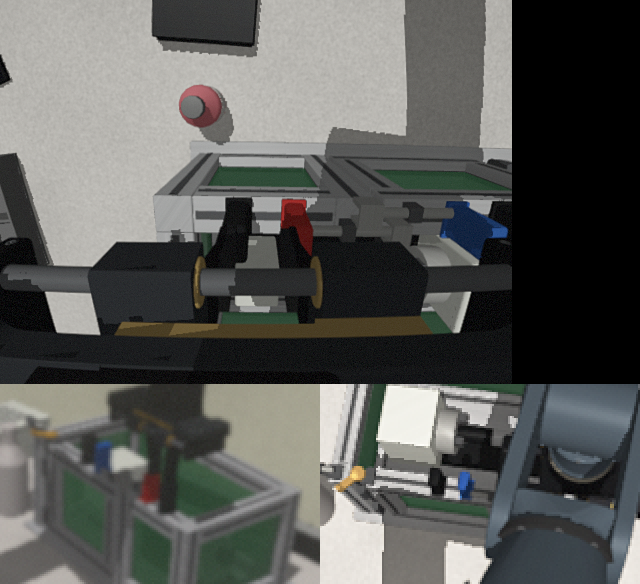

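The picture is ambiguous: the closed fingers appear behind or above the pair at (238,220) and (297,225). I'll check with the depth data, without opening another picture.

```bash
python3 - <<'E'
from h import *
s=read_state();T=np.array(s['tcp_rot']);o=s['position'];print(o)
cp=camera_params("wrist");p,d=capture("wrist");P=(cloud(cp,d)-o)@T*1000
np.savez("w3.npz",p=p,d=d,P=P)
print("tool-frame mm x,y,z")
for v in range(196,268,6):
    print(v,[ (u,*P[v,u].round(0).astype(int)) for u in (215,228,238,248,275,285,295,305)])
E
```

```text
[ 0.59536578 -0.03123612  0.25003213]
tool-frame mm x,y,z
196 [(215, np.int64(13), np.int64(-31), np.int64(51)), (228, np.int64(13), np.int64(-22), np.int64(51)), (238, np.int64(13), np.int64(-14), np.int64(50)), (248, np.int64(13), np.int64(-7), np.int64(51)), (275, np.int64(12), np.int64(13), np.int64(52)), (285, np.int64(12), np.int64(21), np.int64(52)), (295, np.int64(12), np.int64(29), np.int64(53)), (305, np.int64(12), np.int64(36), np.int64(53))]
202 [(215, np.int64(8), np.int64(-31), np.int64(50)), (228, np.int64(9), np.int64(-21), np.int64(47)), (238, np.int64(11), np.int64(-14), np.int64(42)), (248, np.int64(9), np.int64(-7), np.int64(47)), (275, np.int64(8), np.int64(13), np.int64(50)), (285, np.int64(10), np.int64(20), np.int64(44)), (295, np.int64(10), np.int64(28), np.int64(44)), (305, np.int64(10), np.int64(35), np.int64(45))]
208 [(215, np.int64(3), np.int64(-31), np.int64(50)), (228, np.int64(11), np.int64(-20), np.int64(29)), (238, np.int64(11), np.int64(-13), np.int64(30)), (248, np.int64(8), np.int64(-6), np.int64(36)), (275, np.int64(3), np.int64(13), np.int64(50
[... 3070 characters left out ...]
int64(-10), np.int64(-12), np.int64(0)), (248, np.int64(-98), np.int64(-11), np.int64(161)), (275, np.int64(-97), np.int64(21), np.int64(160)), (285, np.int64(7), np.int64(14), np.int64(-29)), (295, np.int64(10), np.int64(18), np.int64(-35)), (305, np.int64(11), np.int64(23), np.int64(-38))]
262 [(215, np.int64(11), np.int64(-19), np.int64(-43)), (228, np.int64(9), np.int64(-13), np.int64(-40)), (238, np.int64(-15), np.int64(-12), np.int64(2)), (248, np.int64(-97), np.int64(-11), np.int64(146)), (275, np.int64(-99), np.int64(21), np.int64(148)), (285, np.int64(9), np.int64(13), np.int64(-39)), (295, np.int64(10), np.int64(17), np.int64(-42)), (305, np.int64(11), np.int64(22), np.int64(-43))]
```

Depth shows the post top at tool z≈0 and the finger ending just above it. So the fingertips sit at the tops of the pair, not 25 mm below. I'll rise and measure the tips at two openings.

Emit:
{"api": "apply_moves", "payload": {
  "rows": [
    {"x": 0, "y": 0, "z": -25, "rx": 0, "ry": 0, "rz": 0, "claw": 180},
    {"x": 0, "y": 0, "z": -50, "rx": 0, "ry": 0, "rz": 0, "claw": 180},
    {"x": 0, "y": 0, "z": -50, "rx": 0, "ry": 0, "rz": 0, "claw": 180}
  ]
}}

```text
time_s: 5.15
position: [0.5967, -0.0315, 0.3021]
tcp_rot: [[-0.991, 0.137, 0.005], [0.137, 0.991, -0.001], [-0.005, -0.001, -1.0]]
force: [0.0, -0.0, -0.4]
opening: 0.296
grasp_force: 0.0
```

```bash
cat >> h.py <<'E'
def tips(tag):
    s=read_state();T=np.array(s['tcp_rot']);o=s['position']
    cp=camera_params("wrist");p,d=capture("wrist");W=cloud(cp,d);P=(W-o)@T*1000
    print(tag,o.round(4),s['opening']*87,s['force'].round(1))
    m=(W[...,2]>.256)&(P[...,2]>-60)&(P[...,0]>-15)&(P[...,0]<25)&(abs(P[...,1])<70)&(d>0)
    for sg in(-1,1):
        q=P[m&(sg*P[...,1]>0)]
        for z in range(-60,40,5):
            k=q[(q[:,2]>=z)&(q[:,2]<z+5)]
            if len(k)>3: print(sg,z,len(k),'x',np.percentile(k[:,0],[5,95]).round(1),'y',np.percentile(k[:,1],[5,95]).round(1))
    return p,P
E
python3 -c "
from h import *
p,P=tips('c180');cv2.imwrite('pics/w4.png',p[:,:,::-1])"
```

```text
c180 [ 0.5967 -0.0315  0.3021] 25.75030086857947 [ 0.  -0.  -0.4]
-1 -60 53 x [-8.8  3.3] y [-17.2 -16.9]
-1 -55 199 x [-9.4 -1.1] y [-17.1 -12.8]
-1 -50 81 x [-7.5 11.6] y [-22.1 -12.6]
-1 -45 159 x [ 8.3 11.6] y [-23.1 -12.6]
-1 -40 142 x [ 8.9 11.6] y [-23.8 -12.5]
-1 -35 105 x [ 9.3 11.6] y [-22.5 -13.4]
-1 -30 143 x [ 0.5 11.5] y [-21.5 -12.6]
-1 -25 105 x [-0.9 11.6] y [-20.9 -12.5]
-1 -20 89 x [-4.6 11.6] y [-20.7 -12.5]
-1 -15 91 x [-6.4 11.7] y [-20.8 -12.4]
-1 -10 87 x [-3.1 11.6] y [-20.6 -12.4]
-1 -5 38 x [-8.9 11.5] y [-20.7 -12.5]
1 -60 49 x [-9.1  2.6] y [17.6 18.2]
1 -55 212 x [-9.7 -1.2] y [13.4 18.1]
1 -50 89 x [-7.8 11.6] y [13.2 22.9]
1 -45 159 x [ 8.9 11.5] y [13.3 23.9]
1 -40 139 x [ 9.  11.4] y [13.2 24.2]
1 -35 106 x [ 9.3 11.6] y [14.2 23.6]
1 -30 139 x [ 0.2 11.5] y [13.3 22.3]
1 -25 107 x [-0.3 11.4] y [13.1 21.6]
1 -20 90 x [-4.4 11.6] y [13.2 21.4]
1 -15 87 x [-5.8 11.6] y [13.2 21.6]
1 -10 85 x [-3.8 11.4] y [13.1 21.5]
1 -5 41 x [-7.9 11.5] y [13.2 21.2]
```

View pics/w4.png

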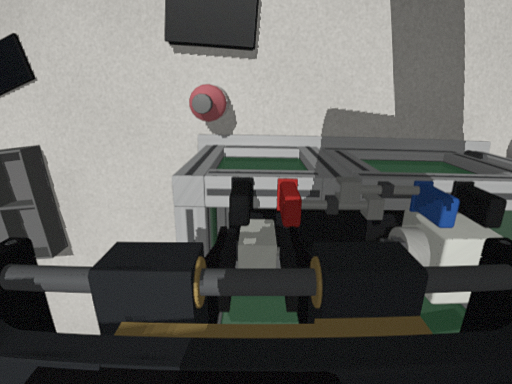

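The fingers end at about tool z −3…0, seen clear of the pair at (240,205) and (288,205). So the real tip is about 25 mm shorter than stated, and I descend to TCP z≈0.223 with the jaws at 72 mm.

Emit:
{"api": "apply_moves", "payload": {
  "rows": [
    {"x": 0, "y": 5, "z": 0, "rx": 0, "ry": 0, "rz": 0, "claw": 44},
    {"x": 0, "y": 5, "z": 0, "rx": 0, "ry": 0, "rz": 0, "claw": 44},
    {"x": 0, "y": 5, "z": 0, "rx": 0, "ry": 0, "rz": 0, "claw": 44},
    {"x": 0, "y": 5, "z": 0, "rx": 0, "ry": 0, "rz": 0, "claw": 44},
    {"x": 0, "y": 5, "z": 20, "rx": 0, "ry": 0, "rz": 0, "claw": 44},
    {"x": 0, "y": 5, "z": 40, "rx": 0, "ry": 0, "rz": 0, "claw": 44},
    {"x": 0, "y": 5, "z": 52, "rx": 0, "ry": 0, "rz": 0, "claw": 44},
    {"x": 0, "y": 5, "z": 60, "rx": 0, "ry": 0, "rz": 0, "claw": 44}
  ]
}}

```text
time_s: 6.2
position: [0.5961, -0.0264, 0.2395]
tcp_rot: [[-0.991, 0.137, -0.0], [0.137, 0.991, 0.0], [0.0, 0.0, -1.0]]
force: [0.5, -0.5, 0.1]
opening: 0.824
grasp_force: 0.0
```

```bash
python3 -c "
from h import *
plan([.597,-.027,.223],171.8)
s=read_state();T=s['tcp_rot'];o=s['position'];cp=camera_params('wrist');p,d=capture('wrist');W=cloud(cp,d);P=(W-o)@T*1000
m=(abs(W[...,2]-.249)<.005);
for lo,hi in((-34,0),(5,34)):
    k=P[m&(P[...,1]>lo)&(P[...,1]<hi)&(abs(P[...,0])<25)];print(len(k),np.percentile(k,[3,50,97],axis=0).round(1))
k=P[(W[...,2]>.2)&(abs(P[...,1])>34)&(abs(P[...,1])<60)&(abs(P[...,0])<13)&(P[...,2]>-40)]
for sg in(-1,1):print(np.percentile(k[sg*k[:,1]>0],[2,50,98],axis=0).round(1))
"
```

```text
pos [ 0.5961 -0.0264  0.2395] t 6.2 F [ 0.5 -0.5  0.1] open 0.824437323701457 q [-13.3  26.8  85.   -0.   68.2 -95.4]
shift [-1.  -0.5 16.5] rot [ 0.   -0.    0.06]
1108 [[-11.3 -26.3 -11.2]
 [  0.5 -18.6  -9.8]
 [ 10.4 -11.2  -5.4]]
941 [[-11.3  14.9 -11.2]
 [  0.   21.2  -9.8]
 [  9.8  27.9  -5.7]]
[[ -9.  -57.5 -39.1]
 [  9.3 -39.2 -17.1]
 [ 11.8 -35.1  39.4]]
[[-10.7  35.5 -38.7]
 [  7.   40.1 -12.1]
 [ 11.5  58.8  39.4]]
```

Emit:
{"api": "apply_moves", "payload": {
  "rows": [
    {"x": 0, "y": 0, "z": 8, "rx": 0, "ry": 0, "rz": 0, "claw": 44},
    {"x": 0, "y": 0, "z": 16, "rx": 0, "ry": 0, "rz": 0, "claw": 44},
    {"x": 0, "y": -3, "z": 16, "rx": 0, "ry": 0, "rz": 0, "claw": 60},
    {"x": 0, "y": -5, "z": 16, "rx": 0, "ry": 0, "rz": 0, "claw": 80},
    {"x": 0, "y": -5, "z": 16, "rx": 0, "ry": 0, "rz": 0, "claw": 110},
    {"x": 0, "y": -5, "z": 16, "rx": 0, "ry": 0, "rz": 0, "claw": 140},
    {"x": 0, "y": -5, "z": 16, "rx": 0, "ry": 0, "rz": 0, "claw": 170},
    {"x": 0, "y": -5, "z": 16, "rx": 0, "ry": 0, "rz": 0, "claw": 170},
    {"x": 0, "y": -5, "z": 16, "rx": 0, "ry": 0, "rz": 0, "claw": 170}
  ]
}}

```text
time_s: 7.38
position: [0.595, -0.0329, 0.224]
tcp_rot: [[-0.991, 0.137, -0.001], [0.137, 0.991, -0.002], [0.001, -0.002, -1.0]]
force: [-0.6, -5.6, -3.0]
opening: 0.474
grasp_force: 30.0
```

The opening is 41 mm at 30 N, so the red tab is fully against its post. Now I release it, rise and move over to the gate handle.

Emit:
{"api": "apply_moves", "payload": {
  "rows": [
    {"x": 0, "y": 0, "z": 0, "rx": 0, "ry": 0, "rz": 0, "claw": 170},
    {"x": 0, "y": 0, "z": 0, "rx": 0, "ry": 0, "rz": 0, "claw": 70},
    {"x": 0, "y": 0, "z": 0, "rx": 0, "ry": 0, "rz": 0, "claw": 44},
    {"x": 0, "y": 0, "z": 0, "rx": 0, "ry": 0, "rz": 0, "claw": 44},
    {"x": 0, "y": 0, "z": -40, "rx": 0, "ry": 0, "rz": 0, "claw": 44},
    {"x": 0, "y": 0, "z": -80, "rx": 0, "ry": 0, "rz": 0, "claw": 44},
    {"x": 0, "y": 60, "z": -80, "rx": 0, "ry": 0, "rz": 0, "claw": 44},
    {"x": -2, "y": 120, "z": -80, "rx": 0, "ry": 0, "rz": 0, "claw": 44},
    {"x": -2, "y": 174, "z": -80, "rx": 0, "ry": 0, "rz": 0, "claw": 44},
    {"x": -2, "y": 174, "z": -80, "rx": 0, "ry": 0, "rz": 0, "claw": 44}
  ]
}}

```text
time_s: 8.62
position: [0.621, 0.1452, 0.3041]
tcp_rot: [[-0.991, 0.131, 0.001], [0.131, 0.991, 0.001], [-0.0, 0.001, -1.0]]
force: [0.4, -0.7, -0.0]
opening: 0.827
grasp_force: 0.0
```

```bash
cat >> h.py <<'E'
def pair():
    s=read_state();T=s['tcp_rot'];o=s['position'];cp=camera_params('wrist');p,d=capture('wrist');W=cloud(cp,d);P=(W-o)@T*1000
    print(o.round(4),s['time_s'],s['force'].round(1),'open',s['opening']*87)
    m=(abs(W[...,2]-.249)<.005)&(abs(P[...,0])<25);M=masks(p)
    for n,k in(('blue',M['blue']),('black',M['black']),('red',M['red'])):
        q=P[m&k&(P[...,1]>-240)&(P[...,1]<45)]
        if n=='black': q=q[(q[:,1]>-10)]
        if len(q)>20: print(n,len(q),np.percentile(q,[3,50,97],axis=0).round(1))
    return p
E
python3 -c "
from h import *
p=pair();cv2.imwrite('pics/w5.png',p[:,:,::-1])"
```

```text
[0.621  0.1452 0.3041] 8.625 [ 0.4 -0.7 -0. ] open 71.97510287308312
blue 554 [[-14.2 -32.3  53.3]
 [ -1.6 -25.9  54.7]
 [  9.4 -19.6  57.9]]
black 620 [[-15.1   7.   53.4]
 [ -3.   14.   54.7]
 [  8.4  21.6  57.9]]
red 569 [[ -11.3 -170.4   53.3]
 [   0.9 -162.8   54.8]
 [  12.6 -157.9   59.2]]
```

View pics/w5.png

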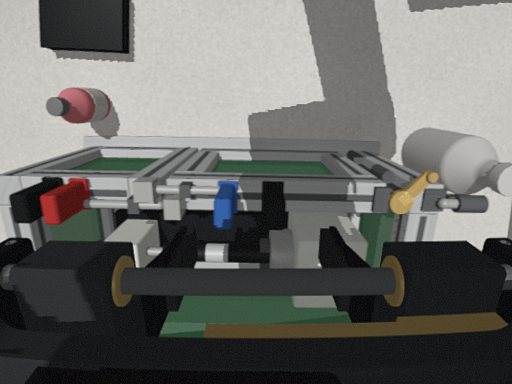

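The red tab is withdrawn next to its post at (65,200). The blue tab (225,203) and black handle (272,203) lie between the jaws, and the brass cam is at (412,193). Next I descend and squeeze.

Emit:
{"api": "apply_moves", "payload": {
  "rows": [
    {"x": -2, "y": -5, "z": 0, "rx": 0, "ry": 0, "rz": 0, "claw": 44},
    {"x": -2, "y": -5, "z": 30, "rx": 0, "ry": 0, "rz": 0, "claw": 44},
    {"x": -2, "y": -5, "z": 50, "rx": 0, "ry": 0, "rz": 0, "claw": 44},
    {"x": -2, "y": -5, "z": 60, "rx": 0, "ry": 0, "rz": 0, "claw": 44},
    {"x": -2, "y": -5, "z": 60, "rx": 0, "ry": 0, "rz": 0, "claw": 44}
  ]
}}

```text
time_s: 9.3
position: [0.6223, 0.1343, 0.2436]
tcp_rot: [[-0.99, 0.139, -0.001], [0.139, 0.99, -0.0], [0.001, -0.0, -1.0]]
force: [0.9, 0.4, -0.0]
opening: 0.829
grasp_force: 0.0
```

```bash
python3 -c "
from h import *
pair()"
```

```text
[0.6223 0.1343 0.2436] 9.3 [ 0.9  0.4 -0. ] open 72.09208075030234
blue 969 [[-11.6 -21.7  -7. ]
 [  1.  -15.2  -5.8]
 [ 11.9  -8.9  -1.9]]
black 1296 [[-12.2  17.6  -8.9]
 [  1.5  26.   -5.9]
 [ 11.3  41.5  -2.2]]
red 345 [[   3.2 -157.    -6.7]
 [   9.1 -150.4   -5. ]
 [  14.2 -147.    -1. ]]
```

Emit:
{"api": "apply_moves", "payload": {
  "rows": [
    {"x": 0, "y": 5, "z": 0, "rx": 0, "ry": 0, "rz": 0, "claw": 44},
    {"x": 0, "y": 6, "z": 0, "rx": 0, "ry": 0, "rz": 0, "claw": 44},
    {"x": 0, "y": 6, "z": 10, "rx": 0, "ry": 0, "rz": 0, "claw": 44},
    {"x": 0, "y": 6, "z": 19, "rx": 0, "ry": 0, "rz": 0, "claw": 44},
    {"x": 0, "y": 6, "z": 19, "rx": 0, "ry": 0, "rz": 0, "claw": 44}
  ]
}}

```text
time_s: 9.98
position: [0.6223, 0.1415, 0.2235]
tcp_rot: [[-0.991, 0.137, -0.003], [0.137, 0.991, -0.0], [0.003, -0.001, -1.0]]
force: [0.9, -0.3, -0.3]
opening: 0.827
grasp_force: 0.0
```

```bash
python3 -c "
from h import *
pair()"
```

```text
[0.6223 0.1415 0.2235] 9.975 [ 0.9 -0.3 -0.3] open 71.9461592914828
blue 706 [[ -1.5 -28.8 -27. ]
 [  5.8 -22.2 -25.7]
 [ 11.1 -16.1 -21.2]]
black 1102 [[ -2.1  10.8 -29.5]
 [  6.1  20.5 -25.8]
 [ 11.1  43.  -21. ]]
```

Emit:
{"api": "apply_moves", "payload": {
  "rows": [
    {"x": 0, "y": 3, "z": 0, "rx": 0, "ry": 0, "rz": 0, "claw": 60},
    {"x": 0, "y": 5, "z": 0, "rx": 0, "ry": 0, "rz": 0, "claw": 80},
    {"x": 0, "y": 5, "z": 0, "rx": 0, "ry": 0, "rz": 0, "claw": 110},
    {"x": 0, "y": 5, "z": 0, "rx": 0, "ry": 0, "rz": 0, "claw": 140},
    {"x": 0, "y": 5, "z": 0, "rx": 0, "ry": 0, "rz": 0, "claw": 170},
    {"x": 0, "y": 5, "z": 0, "rx": 0, "ry": 0, "rz": 0, "claw": 170},
    {"x": 0, "y": 5, "z": 0, "rx": 0, "ry": 0, "rz": 0, "claw": 170},
    {"x": 0, "y": 5, "z": 0, "rx": 0, "ry": 0, "rz": 0, "claw": 170},
    {"x": 0, "y": 5, "z": 0, "rx": 0, "ry": 0, "rz": 0, "claw": 170}
  ]
}}

```text
time_s: 11.15
position: [0.6243, 0.1465, 0.2251]
tcp_rot: [[-0.991, 0.137, 0.001], [0.137, 0.991, -0.0], [-0.001, -0.0, -1.0]]
force: [1.8, -0.6, -1.4]
opening: 0.476
grasp_force: 30.0
```

```bash
python3 - <<'E'
from h import *
s=read_state();T=s['tcp_rot'];o=s['position'];print(s['force'],s['moment'],s['joint_positions'])
# handle centre from outer finger face; hinge at +118 along tool y from handle centre
half=s['opening']*43.5;r=half-8+118
print('r',r)
for a in range(0,93,4):
    t=np.radians(a) # tool axes: hinge at (0,r); turn +rz
    print(a,'x',round(r*np.sin(t),1),'y',round(r*(1-np.cos(t)),1),'rz',round(a/6,2))
E
```

```text
[ 1.80666913 -0.64419431 -1.4270475 ] [-0.71332193 -0.50094504 -0.27110094] [ 3.24098634e+00  3.11862704e+01  7.93294858e+01 -1.20421628e-02
  6.94373414e+01 -7.88895719e+01]
r 130.70995979217295
0 x 0.0 y 0.0 rz 0.0
4 x 9.1 y 0.3 rz 0.67
8 x 18.2 y 1.3 rz 1.33
12 x 27.2 y 2.9 rz 2.0
16 x 36.0 y 5.1 rz 2.67
20 x 44.7 y 7.9 rz 3.33
24 x 53.2 y 11.3 rz 4.0
28 x 61.4 y 15.3 rz 4.67
32 x 69.3 y 19.9 rz 5.33
36 x 76.8 y 25.0 rz 6.0
40 x 84.0 y 30.6 rz 6.67
44 x 90.8 y 36.7 rz 7.33
48 x 97.1 y 43.2 rz 8.0
52 x 103.0 y 50.2 rz 8.67
56 x 108.4 y 57.6 rz 9.33
60 x 113.2 y 65.4 rz 10.0
64 x 117.5 y 73.4 rz 10.67
68 x 121.2 y 81.7 rz 11.33
72 x 124.3 y 90.3 rz 12.0
76 x 126.8 y 99.1 rz 12.67
80 x 128.7 y 108.0 rz 13.33
84 x 130.0 y 117.0 rz 14.0
88 x 130.6 y 126.1 rz 14.67
92 x 130.6 y 135.3 rz 15.33
```

Emit:
{"api": "apply_moves", "payload": {
  "rows": [
    {"x": 5, "y": 0, "z": 0, "rx": 0, "ry": 0, "rz": 0.33, "claw": 170},
    {"x": 9, "y": 0.3, "z": 0, "rx": 0, "ry": 0, "rz": 0.67, "claw": 170},
    {"x": 18, "y": 1.3, "z": 0, "rx": 0, "ry": 0, "rz": 1.33, "claw": 170},
    {"x": 27, "y": 3, "z": 0, "rx": 0, "ry": 0, "rz": 2.0, "claw": 170},
    {"x": 36, "y": 5, "z": 0, "rx": 0, "ry": 0, "rz": 2.67, "claw": 170},
    {"x": 45, "y": 8, "z": 0, "rx": 0, "ry": 0, "rz": 3.33, "claw": 170},
    {"x": 53, "y": 11, "z": 0, "rx": 0, "ry": 0, "rz": 4.0, "claw": 170},
    {"x": 53, "y": 11, "z": 0, "rx": 0, "ry": 0, "rz": 4.0, "claw": 170}
  ]
}}

```text
time_s: 12.15
position: [0.5735, 0.1664, 0.2251]
tcp_rot: [[-0.848, 0.53, 0.003], [0.53, 0.848, 0.003], [-0.001, 0.004, -1.0]]
force: [7.2, 3.5, -4.9]
opening: 0.474
grasp_force: 30.1
```

Emit:
{"api": "apply_moves", "payload": {
  "rows": [
    {"x": 9, "y": 1, "z": 0, "rx": 0, "ry": 0, "rz": 0.67, "claw": 170},
    {"x": 18, "y": 2, "z": 0, "rx": 0, "ry": 0, "rz": 1.33, "claw": 170},
    {"x": 27, "y": 4, "z": 0, "rx": 0, "ry": 0, "rz": 2.0, "claw": 170},
    {"x": 36, "y": 6, "z": 0, "rx": 0, "ry": 0, "rz": 2.67, "claw": 170},
    {"x": 45, "y": 9, "z": 0, "rx": 0, "ry": 0, "rz": 3.33, "claw": 170},
    {"x": 53, "y": 12, "z": 0, "rx": 0, "ry": 0, "rz": 4.0, "claw": 170},
    {"x": 61, "y": 16, "z": 0, "rx": 0, "ry": 0, "rz": 4.67, "claw": 170},
    {"x": 69, "y": 21, "z": 0, "rx": 0, "ry": 0, "rz": 5.33, "claw": 170},
    {"x": 77, "y": 26, "z": 0, "rx": 0, "ry": 0, "rz": 6.0, "claw": 170},
    {"x": 77, "y": 26, "z": 0, "rx": 0, "ry": 0, "rz": 6.0, "claw": 170}
  ]
}}

```text
time_s: 13.4
position: [0.5235, 0.2287, 0.2251]
tcp_rot: [[-0.376, 0.927, 0.005], [0.927, 0.376, 0.002], [0.0, 0.006, -1.0]]
force: [9.6, 1.2, -7.2]
opening: 0.47
grasp_force: 30.1
```

Emit:
{"api": "apply_moves", "payload": {
  "rows": [
    {"x": 9, "y": 1, "z": 0, "rx": 0, "ry": 0, "rz": 0.67, "claw": 170},
    {"x": 18, "y": 2, "z": 0, "rx": 0, "ry": 0, "rz": 1.33, "claw": 170},
    {"x": 27, "y": 4, "z": 0, "rx": 0, "ry": 0, "rz": 2.0, "claw": 170},
    {"x": 36, "y": 6, "z": 0, "rx": 0, "ry": 0, "rz": 2.67, "claw": 170},
    {"x": 45, "y": 9, "z": 0, "rx": 0, "ry": 0, "rz": 3.33, "claw": 170},
    {"x": 53, "y": 13, "z": 0, "rx": 0, "ry": 0, "rz": 4.0, "claw": 170},
    {"x": 53, "y": 13, "z": 0, "rx": 0, "ry": 0, "rz": 4.0, "claw": 170},
    {"x": 53, "y": 13, "z": 0, "rx": 0, "ry": 0, "rz": 4.0, "claw": 170},
    {"x": 53, "y": 13, "z": 0, "rx": 0, "ry": 0, "rz": 4.0, "claw": 170}
  ]
}}

```text
time_s: 14.52
position: [0.515, 0.2817, 0.2251]
tcp_rot: [[0.033, 0.999, 0.003], [0.999, -0.033, 0.001], [0.001, 0.003, -1.0]]
force: [8.7, -0.1, -4.9]
opening: 0.473
grasp_force: 30.0
```

```bash
python3 - <<'E'
from h import *
s=read_state();print(s['qvel'].round(2),s['opening']*87,s['force'])
a=capture("wrist")[0];t=capture("top")[0]
cv2.imwrite("pics/w6.png",np.vstack([a,cv2.resize(t[80:200,130:330],(512,208+0))[:208]])[:,:,::-1])
E
```

```text
[-0.02  0.07 -0.05  0.18 -0.08 -0.02] 41.120112023207625 [ 8.73521707 -0.06574825 -4.9042173 ]
```

View pics/w6.png

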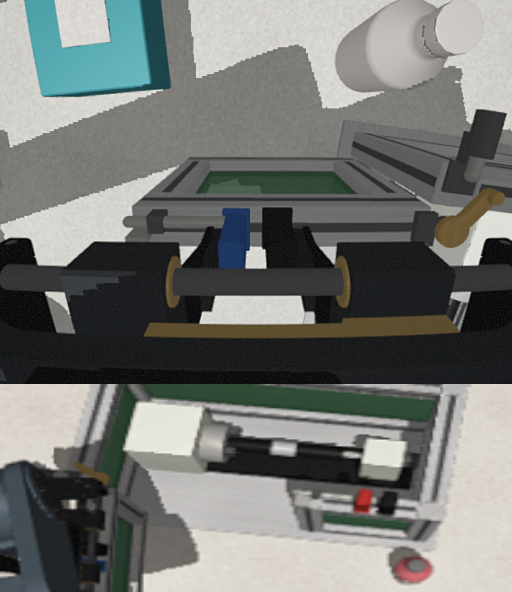

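The gate stands about 84° open, with the blue tab (235,235) squeezed against the handle (278,235). In the top view the red tab (363,500) is still withdrawn beside its post (387,503).

```bash
python3 -c "
from rig import *
print(hand_in())"
```

```text
the job is handed in; nothing more can be done
None
```

The job is handed in, with no verdict returned: the red lock is withdrawn, and the gate stands about 84° open, held by the squeezed handle at 30 N; I saw nothing else on the bench disturbed.

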